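# Scoop shutter-cord balls into the screw caddy

### The job

Take the red-handled scoop, scoop at least two of the brass shutter-cord balls out of the blue tray and tip them from the scoop into the empty top bay of the clear screw caddy. Do not pick balls with the fingers, and spill none: any ball not in that bay must stay in the tray. Set the scoop down flat on its base, on the crate or in the tray, and leave the hinge, hammer and punch where they lie.

Things in the scene. Friction and masses are not known exactly. Their poses are not given: they have to be found in the camera images.
- tray: Blue open tray fixed on the crate, 240 (x) x 150 (y) mm outside, 30 mm high, walls and floor 4 mm thick. Its +x end slopes: a 45 degree ramp rises from the flat floor at x = +90 mm to the rim, so that pieces can be scooped against it. Origin: centre of its underside, z up. The balls start in the +x half, the -x half is empty.
- tray_floor (a point): Centre of the tray's inner floor (4 mm above the crate); axes as the tray. Inside 232 x 142 mm; the flat floor runs from x = -116 to +90 mm.
- caddy: Clear plastic two-level screw caddy with orange clips, fixed on the crate, 120 (x) x 190 (y) x 90 mm high. The top level is open and has two bays side by side along y: the one on +y is empty with a white floor, the one on -y is full of screws. Origin: centre of its underside, z up.
- bay (a point): Centre of the inner floor of the empty top bay, 48 mm above the crate; axes as the caddy. The bay is 112 (x) x 89 (y) mm inside and 42 mm deep (rim 42 mm above this point).
- scoop: Aluminium scoop, red handle, 120 to 195 g, loose, flat on the crate. Pan 80 (x) x 72 (y) mm, floor and walls 2 mm thick; back wall 30 mm high at x = -40; side walls 22 mm high, ending 20 mm short of the open front lip. Origin: centre of the pan's underside; x points out over the lip, z up. Handle: see scoop_grip.
- scoop_grip (a point): Middle of the scoop's red handle, at (-52, 0, 70) mm in the scoop's frame: pinch here across y. The handle is a bar 14 mm thick (y), 24 mm deep, 80 mm long, rising from the back wall at (-39, 0, 22) mm up and backwards, 15 degrees from vertical, to (-60, 0, 99) mm.
- scoop_lip (a point): Middle of the front lip's lower edge, 40 mm ahead of the scoop's origin.
- scoop_pan (a point): Middle of the scoop's load space, 12 mm above the origin.
- hinge: Grey hinge lying open flat on the crate, 76 x 64 mm, 10 mm high; a bystander.
- hammer: White nylon-headed hammer, 300 mm long, lying at the crate's left (+y) side; a bystander.
- punch: Stainless pin punch, 145 mm long, 12 mm thick, lying at the crate's right side; a bystander.
- ball0: Brass shutter-cord ball, 22 mm in diameter, with a dark 7 mm bore, 28 to 46 g; origin at its centre. At the start it rests in the +x half of the tray; it can roll.
- ball1: Brass shutter-cord ball, 22 mm in diameter, with a dark 7 mm bore, 28 to 46 g; origin at its centre. At the start it rests in the +x half of the tray; it can roll.
- ball2: Brass shutter-cord ball, 22 mm in diameter, with a dark 7 mm bore, 28 to 46 g; origin at its centre. At the start it rests in the +x half of the tray; it can roll.
- ball3: Brass shutter-cord ball, 22 mm in diameter, with a dark 7 mm bore, 28 to 46 g; origin at its centre. At the start it rests in the +x half of the tray; it can roll.
- ball4: Brass shutter-cord ball, 22 mm in diameter, with a dark 7 mm bore, 28 to 46 g; origin at its centre. At the start it rests in the +x half of the tray; it can roll.
Mind the look-alikes: they are no part of the job. There is more than one size of the scoop; the job needs the largest.

How it is judged:
By the outcome, as a careful person would: the job done as asked, in the order asked, and still so for the second after the job is handed in, with the robot touching nothing.
It also fails if it takes over 58 s, if anything falls off the work surface, if the arm or the gripper's body presses on something with over 40 N, if the wrist force passes 120 N, or if a joint passes its speed limit or range.

### The arm

A 6-joint arm with a two-finger parallel gripper is mounted at the origin on the work surface. World frame = base frame: x ahead of the robot, y to its left, z up, the work surface at z = 0. Lengths are in mm, angles in degrees, forces in N, time in s.
With the tool pointing down it reaches from about 350 to 850 mm from the base axis. Payload 8.1 kg.
Tool frame: the origin (TCP) lies midway between the tips of the shut fingers; the grasp point (between the pads) lies 19 mm behind it (r.pinch_z is the distance from the TCP to the grasp point, in mm); z points along the fingers, y is the line along which they close (so a half turn about z gives the same grasp; the last joint's range is limited). The gripper opens to 85 mm and grips with 20 to 120 N. Pads are 22 mm wide; open, the fingers measure 114 mm over their backs; the gripper's body (76 mm by 85 mm) begins 54 mm behind the grasp point. The pads swing forward as they close: fully open they stand 13 mm farther back than shut.
Start: joints at [-75.883, 7.471, 85.268, -0, 87.261, -4.893], TCP at [195.467, -567.272, 231.292] pointing down, gripper open.
Joint ranges: [-169.43, 169.43], [-51.17, 129.36], [1.28, 143.12], [-76.62, 256.62], [0, 156.53], [-152.29, 152.29]. Speed limits (degrees/s): [136.94, 136.94, 159.86, 180, 180, 180].

### API

Orientations are given as [roll, pitch, yaw] about the fixed x, y, z axes, in that order (R = Rz(yaw) Ry(pitch) Rx(roll)).
In Python, from bench import r gives the robot as it stands.
- The arm moves only by the shell command python3 -m jog 'ROWS' [OPENING] [FORCE]. ROWS is JSON, one flat list of numbers, 6 for each row, row after row: the shift along the tool's x, y, z in m, then the turn, a rotation vector about the tool's x, y, z in rad. A call has 1 to 8 rows; each row is the pose to reach, as a shift and turn from the pose commanded when the call began, along the tool's axes at that moment; what a row does not reach only later rows make up. A row lasts 1/8 s, in which the tool goes at most 62.5 mm and 10.7 degrees, less where a joint would pass 70% of its speed; a pose out of reach is approached as far as the arm can. A call with a gripper value outside its range is refused whole. OPENING is the opening, from -1 (shut) to 1 (fully open), set as the call begins (- or left out, the last holds). The fingers move at their own pace and stop on an object; FORCE is the grip in N (left out, the last holds). Time passes only in rows, so rows that repeat a pose let the fingers close. It gives the time, the measured TCP pose, the force, the opening and the grip force at its end, in the units of the state.
- r.sense(): the state, without advancing time (a new reading comes with each control period).
- r.snapshot(name): name is "scene" or "side" or "wrist"; returns a dict with "pixels" (400x640x3 uint8, red, green, blue), "range_z" (400x640 float32, mm along the optical axis (not along the pixel's ray), 0 where there is no reading), "K" (3x3 intrinsics, pixels), "rvec" (rotation vector, rad) and "tvec" (3), from world to camera coordinates, as OpenCV has them. Camera axes: x right, y down, z forward; pixel columns grow to the right and rows downward; lengths in mm; the calibration is good to about 2 mm. The wrist camera is an equidistant fisheye: a pixel r from the principal point sees the ray r / f radians off the axis. A picture is of the moment at which its call begins.
- r.hand_in(): hands the job in; it is judged then, once.
Trained networks look in a picture, given as the dict that the camera call returned (one of the last four; its "shot" number tells which), for a name from the list of things; names that differ only in an ending like _2 or _b are one class to them, and where a whole thing is asked for, a point or a joint stands for the part that bears it (a point fixed in the world has none). Each returns a list of dicts, best first, with "score" (0 to 1); they miss things now and then, are a little off and sometimes report something else, mostly with a low value. They report only what shows in the picture. A call takes as long as a camera call. They do not tell look-alikes from the thing itself.
- r.look_for(picture, target): "bbox" ([left, top, right, bottom] in pixels, round what is visible of it).
- r.outline_of(picture, target): "region" (400x640 bool, what is visible of it) and "bbox" ([left, top, right, bottom] in pixels, round what is visible of it).
The state is a dict: "time": time; "joint_pos": joint angles; "qd": joint speeds; "joint_efforts": joint torques, N m; "tool_pos": TCP position; "tcp_rot": TCP orientation; "ft_force": force on the tool from outside, world axes, zero at the start; "wrist_torque": the same for the moment, N m; "finger_gap": finger opening in mm; "grip_force": force on a finger pad.
Only numpy, scipy, OpenCV 4.12 (cv2) and the standard library are available. Lean on these libraries where they do the work, as an engineer would, in place of code of your own. Each camera call takes 0.05 s, during which the arm holds its last target. There are 200 camera calls.

## Working session

There is one attempt and no reset: what is moved stays moved. The work goes in short steps, Python scripts to look and compute and a shell command to move; the robot and the scene stay as the last step left them, time stands still between calls to the robot, and variables do not carry over. Pictures are saved under pics/ and viewed, at most 10 in all, crops included, and the job is handed in when it is done.

```bash
mkdir -p pics; ls
python3 - <<'E'
from bench import r
import cv2,numpy as np
a=r.snapshot("scene");b=r.snapshot("side")
cv2.imwrite("pics/a.png",a["pixels"][...,::-1]);cv2.imwrite("pics/b.png",b["pixels"][...,::-1])
np.savez("a.npz",**a);np.savez("b.npz",**b)
for n,p in(("scene",a),("side",b)):
  print(n,p["K"][0],(-cv2.Rodrigues(np.array(p["rvec"]))[0].T@np.array(p["tvec"]).reshape(3)).round())
  for t in["scoop","tray","caddy","ball0","hinge"]:
    print(t,[(d["bbox"],round(d["score"],2)) for d in r.look_for(p,t)][:6])
print(r.sense())
E
```

```text
pics
scene [480.37930681   0.         325.31911949] [1168. -418. 1244.]
scoop [([219.8, 198.6, 240.9, 220.9], 0.87), ([362.1, 128.5, 380.6, 143.1], 0.76), ([301.1, 181.5, 335.5, 231.7], 0.66)]
tray [([219.5, 227.4, 323.6, 318.4], 0.81)]
caddy [([373.2, 166.5, 458.3, 234.1], 0.71)]
ball0 [([289.9, 285.9, 295.4, 295.2], 0.57), ([278.1, 266.8, 286.7, 275.0], 0.49), ([270.5, 280.8, 280.5, 295.2], 0.49), ([265.0, 274.1, 275.0, 285.9], 0.46)]
hinge [([352.1, 254.4, 376.4, 281.6], 0.58)]
side [451.57864484   0.         312.7667642 ] [-172. 1015. 1002.]
scoop [([291.5, 182.5, 325.3, 211.3], 0.97), ([303.3, 306.1, 332.4, 328.0], 0.65), ([281.0, 151.0, 354.9, 184.9], 0.61), ([383.6, 205.9, 399.1, 217.9], 0.48)]
tray [([280.5, 151.2, 352.7, 185.5], 0.59), ([294.8, 182.7, 325.3, 212.6], 0.22)]
caddy [([198.3, 195.0, 273.2, 260.4], 0.58)]
ball0 []
hinge [([248.1, 178.8, 264.8, 195.4], 0.49)]
{'time': 0.6, 'joint_pos': array([-7.58820402e+01,  7.46943857e+00,  8.52672614e+01, -2.45230005e-04,
        8.72613119e+01, -4.89217133e+00]), 'qd': array([-0.033329  ,  0.00300882,  0.04842915,  0.04771124,  0.02790374,
       -0.14366127]), 'joint_efforts': array([-1.06840082e-03, -5.68961370e+01, -5.00593650e+01, -1.56364731e-04,
        1.65527395e-03, -1.92193551e-05]), 'tool_pos': array([ 195.47226067, -567.27721605,  231.31541548]), 'tcp_rot': array([1.79998040e+02, 4.13606807e-04, 1.90101428e+01]), 'ft_force': array([-0.39547522, -1.17604186, -0.16579297]), 'wrist_torque': array([-0.01103648, -0.02381795, -0.03522682]), 'grip_force': 0.0, 'finger_gap': 85.17462873326032}
```

View pictures.

Run:
```python
import cv2
a=cv2.imread("pics/a.png")[120:330,200:480];b=cv2.imread("pics/b.png")[130:340,180:420]
cv2.imwrite("pics/a2.png",cv2.resize(a,None,fx=2.8,fy=2.8,interpolation=3))
cv2.imwrite("pics/b2.png",cv2.resize(b,None,fx=2.8,fy=2.8,interpolation=3))
```

```text
(no output)
```

View pics/a2.png

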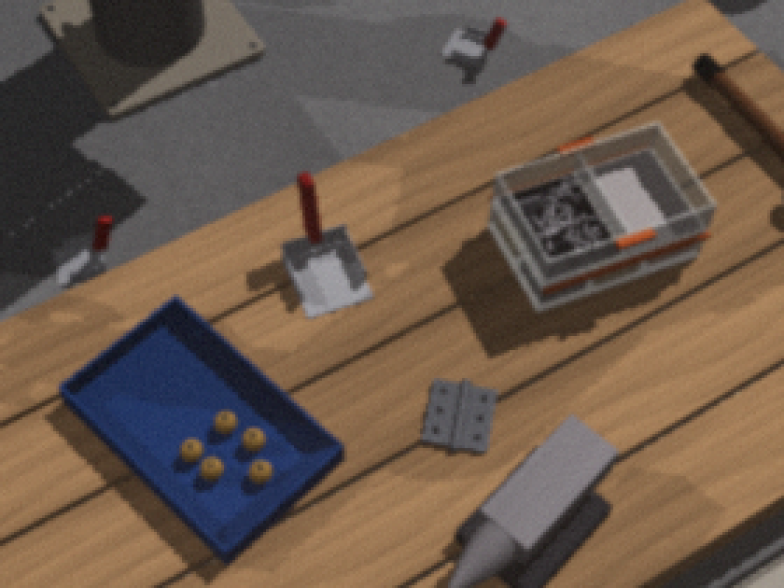

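View pics/b2.png

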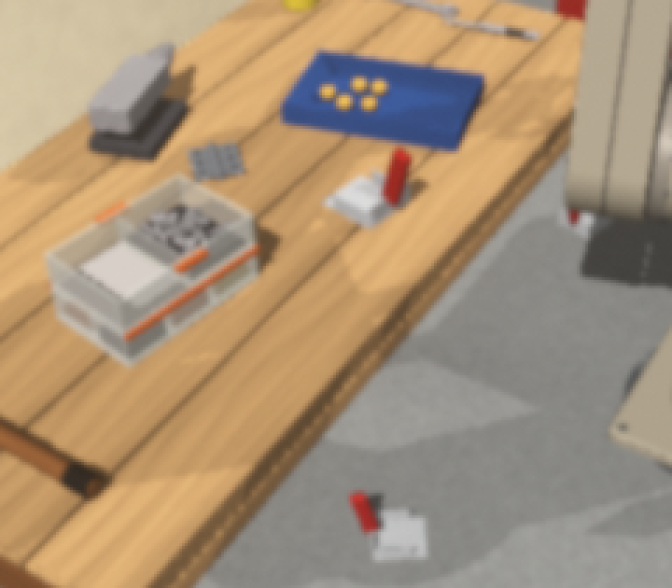

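```bash
cat > h.py <<'E'
import numpy as np,cv2
def cam(p): 
    R=cv2.Rodrigues(np.array(p["rvec"]))[0];return R,np.array(p["tvec"]).reshape(3),np.array(p["K"])
def cloud(p):
    R,t,K=cam(p);v,u=np.mgrid[:400,:640];z=p["range_z"].astype(float)
    c=np.stack([(u-K[0,2])/K[0,0]*z,(v-K[1,2])/K[1,1]*z,z],-1)
    w=(c-t)@R;w[z==0]=np.nan;return w
def at_z(p,uv,z):
    R,t,K=cam(p);uv=np.atleast_2d(uv)
    d=np.c_[(uv[:,0]-K[0,2])/K[0,0],(uv[:,1]-K[1,2])/K[1,1],np.ones(len(uv))]@R
    o=-R.T@t;return o+d*((z-o[2])/d[:,2])[:,None]
def rect(x):
    c,s,a=cv2.minAreaRect(x[:,:2].astype(np.float32));return np.round(c,1),np.round(s,1),round(a,1)
E
python3 - <<'E'
from h import *
for n in"ab":
    p=np.load(n+".npz");w=cloud(p);im=p["pixels"].astype(int);R,G,B=[im[...,i] for i in range(3)]
    wood=(R>G+25)&(G>B+15)&(R>110)&(R<230);z=w[...,2]
    zs=z[wood&(z>-100)&(z<400)];zc=np.nanmedian(zs);print(n,"crate z",zc,np.nanpercentile(zs,[10,90]))
    blue=(B>R+25)&(B>G+15)&(z>zc-20)&(z<zc+60)
    for lo,hi in((0,60),(24,40)):
        m=blue&(z>zc+lo)&(z<zc+hi);m=cv2.morphologyEx(m.astype(np.uint8),cv2.MORPH_OPEN,np.ones((2,2)))>0;print("blue",lo,rect(w[m]),m.sum())
    red=(R>G+50)&(R>B+50)&(G<60)
    k,lab,st,_=cv2.connectedComponentsWithStats(red.astype(np.uint8))
    for i in range(1,k):
        if st[i,4]>8:
            q=w[lab==i];print("red",st[i,:5],np.nanmean(q,0).round(),np.nanmin(q,0).round(),np.nanmax(q,0).round())
    o=np.array([200,120]) if n=="a" else np.array([180,130])
    f=lambda c,zz:print(at_z(p,np.array(c)/2.8+o,zz).round(1).tolist())
    if n=="a":
        print("tray rim");f([[176,297],[343,452],[225,557],[62,390]],zc+30)
        print("scoop lip L/R");f([[304,318],[373,296]],zc)
        print("scoop back top");f([[281,243],[352,226]],zc+30)
        print("handle");f([[306,176]],zc+99)
        print("caddy top");f([[492,180],[660,122],[716,207],[540,283]],zc+90)
        print("divider floor");f([[570,150],[625,262]],zc+90)
        print("balls");f([[226,421],[190,449],[253,439],[211,468],[260,471]],zc+15)
        print("hinge");f([[460,415]],zc+5)
    else:
        print("tray rim");f([[315,52],[485,75],[460,148],[284,125]],zc+30)
        print("caddy top");f([[47,255],[182,177],[258,213],[122,307]],zc+90)
        print("balls");f([[327,92],[359,84],[379,87],[344,102],[369,103]],zc+15)
        print("handle");f([[402,150]],zc+99)
E
```

```text
a crate z 81.04790976032906 [77.98814912 84.22656402]
blue 0 (array([ 578.7, -221.5]), array([240.4, 147.4]), 14.1) 3002
blue 24 (array([ 578.6, -220.7]), array([240.4, 149.2]), 13.8) 331
red [307 182   5   5  18] [431. -17. 181.] [422. -23. 177.] [440. -11. 184.]
red [235 197   5   3  13] [ 286. -189.   66.] [ 279. -196.   61.] [ 292. -182.   69.]
red [ 73 266  37  84 624] [ 417. -668.   67.] [ 289. -670.   19.] [ 528. -667.  114.]
red [239 381  12  12 115] [ 844. -413.  200.] [ 831. -425.  196.] [ 857. -402.  206.]
tray rim
[[446.8, -177.6, 111.0], [681.2, -122.9, 111.0], [715.2, -265.7, 111.0], [485.6, -319.5, 111.0]]
scoop lip L/R
[[518.1, -71.0, 81.0], [531.7, 3.5, 81.0]]
scoop back top
[[443.3, -54.3, 111.0], [462.6, 20.0, 111.0]]
handle
[[428.3, -13.9, 180.0]]
caddy top
[[523.9, 148.6, 171.0], [551.2, 343.9, 171.0], [667.9, 321.2, 171.0], [651.1, 116.2, 171.0]]
divider floor
[[533.0, 240.1, 171.0], [673.9, 201.4, 171.0]]
balls
[[588.7, -198.0, 96.0], [597.3, -241.1, 96.0], [618.8, -185.1, 96.0], [625.0, -233.3, 96.0], [651.4, -195.6, 96.0]]
hinge
[[695.1, 1.2, 86.0]]
b crate z
[... 256 characters left out ...]
57.  122.]
red [421 126  13  27 246] [ 303. -669.   66.] [ 278. -685.    4.] [ 327. -653.  129.]
red [458 127  12  25 126] [ 171. -748.   64.] [  168. -1020.   -53.] [ 206. -668.  112.]
red [318 185   8  17  81] [432. -11. 144.] [420. -18. 109.] [446.  -5. 179.]
red [307 307   8  12  53] [252. 353.  44.] [244. 347.  21.] [259. 359.  66.]
tray rim
[[705.8, -252.4, 109.8], [472.6, -317.4, 109.8], [419.2, -146.1, 109.8], [637.9, -77.7, 109.8]]
caddy top
[[657.1, 324.2, 169.8], [622.4, 142.2, 169.8], [509.3, 153.1, 169.8], [536.1, 347.0, 169.8]]
balls
[[647.4, -192.4, 94.8], [620.8, -231.9, 94.8], [593.3, -239.0, 94.8], [614.0, -182.8, 94.8], [583.9, -197.6, 94.8]]
handle
[[428.9, -19.0, 178.8]]
```

```bash
cat >> h.py <<'E'
from scipy.spatial.transform import Rotation as Ro
def E(rpy): return Ro.from_euler('xyz',rpy,degrees=True)
TILT=15
# scoop->tool rotation: tool z = (s,0,-c), tool y = -y
GR=Ro.from_euler('y',-TILT,degrees=True)*Ro.from_euler('x',180,degrees=True)
GP=np.array([-52,0,70.])   # grip in scoop frame
def scoop_tool(o,yaw,pitch=0,back=0):
    """tool pose for a scoop pose: origin o world, yaw, pitch (+ lip down)"""
    S=Ro.from_euler('ZY',[yaw,pitch],degrees=True);T=S*GR
    return np.array(o)+S.apply(GP)+T.apply([0,0,19-back]),T
def about(pt,loc,yaw,pitch): # origin so that local point loc lies at pt
    return np.array(pt)-Ro.from_euler('ZY',[yaw,pitch],degrees=True).apply(loc)
def row(s,p,T):
    T0=E(s["tcp_rot"]);d=T0.inv().apply(p-s["tool_pos"])/1000;v=(T0.inv()*T).as_rotvec()
    return np.r_[d.round(4),v.round(3)].tolist()
TR=np.array([577.,-220.5,84.]);TY=13.7   # tray floor
def tray(x,y,z): return TR+Ro.from_euler('z',TY,degrees=True).apply([x,y,z])
E
python3 - <<'E'
from h import *
from bench import r
s=r.sense();p,T=scoop_tool([486,-26,80],-12,0,back=80);print(p,row(s,p,T),T.as_euler('xyz',degrees=True))
E
```

```text
[419.69336785 -11.90609026 208.9214754 ] [0.3929, -0.452, 0.0224, -0.071, 0.255, 0.538] [180. -15. -12.]
```

```bash
python3 -m jog '[0.393,-0.452,-0.04,-0.071,0.255,0.538,0.393,-0.452,-0.04,-0.071,0.255,0.538,0.393,-0.452,-0.04,-0.071,0.255,0.538,0.393,-0.452,-0.04,-0.071,0.255,0.538,0.393,-0.452,-0.04,-0.071,0.255,0.538,0.393,-0.452,-0.04,-0.071,0.255,0.538,0.393,-0.452,-0.04,-0.071,0.255,0.538,0.393,-0.452,-0.04,-0.071,0.255,0.538]' 1
python3 - <<'E'
from h import *
from bench import r
s=r.sense();p,T=scoop_tool([486,-26,80],-12,0,back=80);print(s["joint_pos"],row(s,p,T))
E
```

```text
time: 1.6
tool_pos: [382.7, -103.1, 265.4]
tcp_rot: [180.0, -15.1, -12.0]
ft_force: [1.0, -0.4, -0.0]
finger_gap: 85.5
grip_force: 0.0
[-25.76722777 -44.4994029  124.42235849   3.52037979  85.36700741
  76.45231653] [0.0018, -0.0969, 0.0589, 0.001, -0.002, -0.001]
```

```bash
python3 -m jog '[0.002,-0.05,0.01,0,0,0,0.002,-0.097,0.03,0,0,0,0.002,-0.097,0.058,0,0,0,0.002,-0.097,0.058,0,0,0]'
python3 - <<'E'
from h import *
from bench import r
w=r.snapshot("wrist");s=r.sense();print(s["joint_pos"].round(1),s["tool_pos"].round(1))
cv2.imwrite("pics/w1.png",w["pixels"][...,::-1]);np.savez("w.npz",**w)
R,t,K=cam(w);print(K.round(1).tolist(),(-R.T@t).round(),R[2].round(2))
im=w["pixels"].astype(int);red=(im[...,0]>im[...,1]+50)&(im[...,0]>im[...,2]+50)
v,u=np.nonzero(red&(w["range_z"]>0));z=w["range_z"][v,u]
x=(u-K[0,2])/K[0,0];y=(v-K[1,2])/K[1,1];th=np.hypot(x,y);k=np.tan(th)/np.maximum(th,1e-6)
P=(np.c_[x*k*z,y*k*z,z]-t)@R
ok=(P[:,2]>90)&(P[:,2]<190)&(abs(P[:,0]-440)<60)&(abs(P[:,1]+15)<60);P=P[ok]
for lo in range(90,190,10):
    q=P[(P[:,2]>=lo)&(P[:,2]<lo+10)]
    if len(q)>3: print(lo,len(q),q.mean(0).round(1),q.min(0).round(),q.max(0).round())
E
```

```text
time: 2.1
tool_pos: [417.7, -12.3, 206.8]
tcp_rot: [180.0, -14.7, -11.9]
ft_force: [-0.1, 0.0, -0.6]
finger_gap: 85.8
grip_force: 0.0
[ -7.9 -39.  127.2  -1.1  77.   94.2] [418.3 -13.1 208.5]
[[309.7, 0.0, 323.0], [0.0, 309.7, 194.9], [0.0, 0.0, 1.0]] [451. -20. 364.] [-0.03  0.01 -1.  ]
110 9 [457.3 -21.2 117.1] [457. -25. 115.] [458. -18. 119.]
120 40 [454.9 -21.6 125.1] [453. -28. 120.] [457. -16. 129.]
130 34 [452.2 -20.7 135.4] [450. -27. 130.] [454. -16. 140.]
140 37 [449.9 -20.9 143.8] [447. -27. 140.] [452. -16. 150.]
150 50 [447.  -20.4 154.8] [444. -26. 150.] [449. -15. 160.]
160 51 [444.4 -20.5 165.1] [442. -26. 160.] [447. -15. 170.]
170 457 [428.2 -18.4 177.9] [418. -26. 170.] [443. -11. 180.]
180 286 [435.1 -19.3 180.9] [426. -26. 180.] [441. -13. 183.]
```

View pics/w1.png

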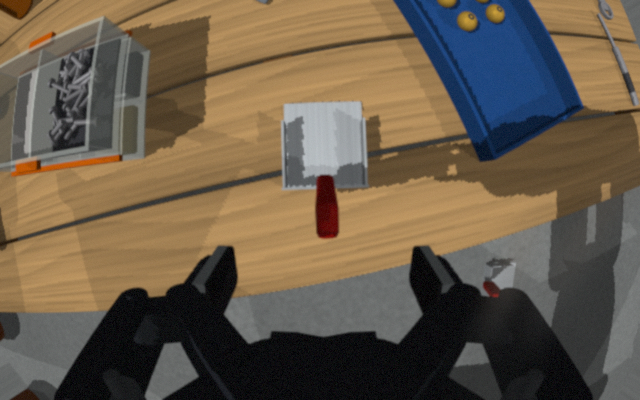

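```bash
cat >> h.py <<'E'
def fish_z(p,uv,zw):
    R,t,K=cam(p);uv=np.atleast_2d(uv).astype(float)
    x=(uv[:,0]-K[0,2])/K[0,0];y=(uv[:,1]-K[1,2])/K[1,1];th=np.hypot(x,y);k=np.tan(th)/np.maximum(th,1e-9)
    d=np.c_[x*k,y*k,np.ones(len(x))]@R;o=-R.T@t
    return o+d*((zw-o[2])/d[:,2])[:,None]
E
python3 - <<'E'
from h import *
from bench import r
w=np.load("w.npz")
l=fish_z(w,[[284.5,102],[361.5,101]],81);b=fish_z(w,[[281,188],[368,188]],110);print(l.round(1),b.round(1))
m=l.mean(0)-b.mean(0);print("yaw axis",np.degrees(np.arctan2(m[1],m[0])),"lip",np.degrees(np.arctan2(-(l[0]-l[1])[0],(l[0]-l[1])[1])))
s=r.sense();g=np.array([435.5,-18.5,150.]);
T=Ro.from_euler('z',-12,degrees=True)*GR
print(row(s,g+T.apply([0,0,19]),T))
E
```

```text
[[534.5  -1.2  81. ]
 [520.7 -72.   81. ]] [[455.6  13.9 110. ]
 [440.9 -56.2 110. ]]
yaw axis -10.981652770765887 lip -11.023251536508644
[0.0023, 0.0016, 0.0802, 0.0, 0.002, 0.001]
```

```bash
python3 -m jog '[0.003,0.002,0.02,0,0,-0.017,0.003,0.002,0.045,0,0,-0.017,0.003,0.002,0.065,0,0,-0.017,0.003,0.002,0.08,0,0,-0.017,0.003,0.002,0.08,0,0,-0.017]' 1
python3 -m jog '[0,0,0,0,0,0,0,0,0,0,0,0,0,0,0,0,0,0,0,0,0,0,0,0,0,0,0,0,0,0,0,0,0,0,0,0]' -1 100
```

```text
time: 2.78
tool_pos: [441.4, -20.9, 132.3]
tcp_rot: [179.7, -14.9, -11.1]
ft_force: [-0.9, 0.0, -0.5]
finger_gap: 85.6
grip_force: 0.0
time: 3.52
tool_pos: [441.9, -20.2, 133.0]
tcp_rot: [179.7, -15.0, -11.0]
ft_force: [-1.8, 0.5, 3.4]
finger_gap: 12.7
grip_force: 97.6
```

```bash
sed -i 's/^GP=.*/GP=np.array([-52,0,71.3])/' h.py; python3 -m jog '[0.005,0,-0.02,0,0,0,0.01,0,-0.04,0,0,0,0.015,0,-0.06,0,0,0,0.02,0,-0.075,0,0,0]'
python3 - <<'E'
from h import *
from bench import r
s=r.sense();p,T=scoop_tool(tray(-62,2,65),TY,0);print(p,row(s,p,T),s["joint_pos"].round(1),s["finger_gap"])
E
```

```text
time: 4.03
tool_pos: [441.6, -19.8, 210.6]
tcp_rot: [179.7, -15.0, -11.0]
ft_force: [-0.6, 0.9, -1.1]
finger_gap: 13.2
grip_force: 97.3
[ 470.54737692 -244.39178418  201.9474093 ] [0.0666, 0.2148, 0.0278, 0.116, 0.002, -0.416] [ -8.5 -34.3 124.1  -1.   75.2  92.7] 13.182149195571265
```

```bash
python3 -m jog '[0.013,0.04,0.005,0.023,0,-0.083,0.027,0.086,0.01,0.046,0,-0.166,0.04,0.13,0.015,0.07,0,-0.25,0.053,0.172,0.02,0.093,0,-0.333,0.067,0.215,0.028,0.116,0.002,-0.416,0.067,0.215,0.028,0.116,0.002,-0.416]'
python3 - <<'E'
from h import *
from bench import r
w=r.snapshot("wrist");s=r.sense();cv2.imwrite("pics/w2.png",w["pixels"][...,::-1]);np.savez("w2.npz",**w)
print(s["tool_pos"],s["tcp_rot"],s["joint_pos"].round(1))
E
```

```text
time: 4.78
tool_pos: [470.3, -247.5, 199.6]
tcp_rot: [-179.9, -14.9, 13.5]
ft_force: [-0.5, 0.7, -1.3]
finger_gap: 13.1
grip_force: 98.1
[ 470.36889032 -245.8739271   199.99403707] [-179.86052386  -14.92829801   13.48288423] [-41.6 -12.6 109.3  12.7  75.1  32.5]
```

View pics/w2.png

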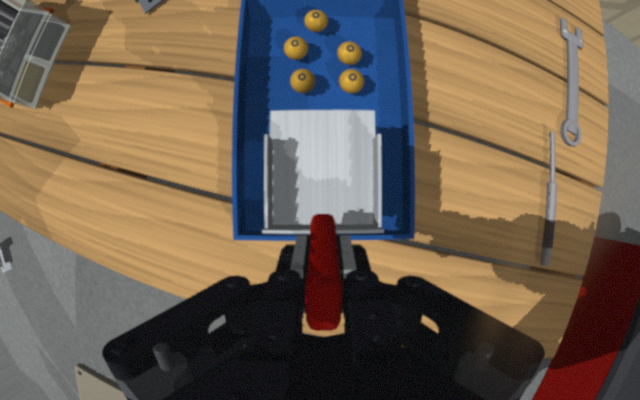

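Run:
```python
from h import *
w=np.load("w2.npz")
im=w["pixels"].astype(int);bl=(im[...,2]>im[...,0]+25)&(im[...,2]>im[...,1]+10)
L=[];Rr=[]
for v in range(10,230,15):
    u=np.nonzero(bl[v,200:440])[0]+200;L.append([u.min()-.5,v]);Rr.append([u.max()+.5,v])
Z=Ro.from_euler('z',-TY,degrees=True);T=lambda uv,z:Z.apply(fish_z(w,uv,z)-TR)
a=T(L,110);b=T(Rr,110);print(a[:,:2].round(1).tolist());print(b[:,:2].round(1).tolist())
print("near",T([[234,240],[413,240]],110).round(1).tolist());print("balls",T([[316,20],[295,47],[349,53],[301,81],[351,81]],95)[:,:2].round(1).tolist())
print("lip",T([[270,110],[376,110]],149)[:,:2].round(1).tolist(), "back",T([[263,231],[383,231]],179)[:,:2].round(1).tolist())
```

```text
[[85.2, 74.0], [68.4, 73.4], [52.6, 73.0], [37.6, 73.7], [23.1, 73.6], [9.2, 73.7], [-4.3, 72.9], [-17.4, 73.2], [-30.2, 72.8], [-42.8, 72.5], [-55.2, 73.1], [-67.6, 73.1], [-79.9, 73.1], [-92.2, 73.3], [-104.6, 72.7]]
[[84.5, -76.7], [67.8, -76.1], [52.0, -76.6], [37.0, -76.3], [22.6, -76.1], [8.7, -77.0], [-4.7, -77.1], [-17.8, -76.5], [-30.6, -76.9], [-43.2, -76.5], [-55.6, -76.2], [-68.0, -76.1], [-80.2, -76.1], [-92.6, -76.2], [-104.9, -76.4]]
near [[-121.3, 72.0, 26.0], [-121.7, -76.5, 26.0]]
balls [[78.1, 4.2], [49.2, 23.1], [42.8, -25.6], [15.3, 17.1], [15.3, -26.7]]
lip [[-24.3, 34.4], [-24.5, -38.6]] back [[-103.0, 33.2], [-103.2, -37.1]]
```

```bash
cat >> h.py <<'E'
TR=tray(-1.5,-1.7,0);GP=np.array([-51,2.5,71.3]);LIP=[40,0,0]
def trow(s,x,y,z,pitch): return row(s,*scoop_tool(about(tray(x,y,z),LIP,TY,pitch),TY,pitch))
E
python3 - <<'E'
from h import *
from bench import r
s=r.sense()
for z in(30,5,1): print(trow(s,-23,0,z,2))
E
```

```text
[-0.0069, -0.0001, 0.0293, -0.002, -0.034, -0.004]
[-0.0133, -0.0001, 0.0535, -0.002, -0.034, -0.004]
[-0.0143, -0.0001, 0.0573, -0.002, -0.034, -0.004]
```

```bash
python3 -m jog '[-0.003,0,0.015,0,-0.017,-0.002,-0.007,0,0.03,-0.002,-0.034,-0.004,-0.01,0,0.043,-0.002,-0.034,-0.004,-0.0125,0,0.051,-0.002,-0.034,-0.004,-0.0135,0,0.054,-0.002,-0.034,-0.004,-0.014,0,0.056,-0.002,-0.034,-0.004,-0.014,0,0.057,-0.002,-0.034,-0.004]'
python3 - <<'E'
from h import *
from bench import r
s=r.sense()
for x in(0,40,70,87): print(trow(s,x,0,0.5,2))
E
```

```text
time: 5.7
tool_pos: [472.5, -244.7, 143.2]
tcp_rot: [179.8, -13.1, 13.9]
ft_force: [0.2, 0.3, -1.1]
finger_gap: 12.9
grip_force: 98.2
[0.0204, 0.0005, 0.0076, 0.003, -0.002, 0.004]
[0.0593, 0.0006, 0.0167, 0.003, -0.002, 0.004]
[0.0885, 0.0007, 0.0235, 0.003, -0.002, 0.004]
[0.1051, 0.0007, 0.0273, 0.003, -0.002, 0.004]
```

```bash
python3 -m jog '[0,0,0.001,0,0,0,-0.0005,0,0.002,0,0,0,-0.0005,0,0.003,0,0,0,-0.0005,0,0.003,0,0,0]'
python3 - <<'E'
from h import *
from bench import r
s=r.sense()
for x in(0,40,70,87): print(trow(s,x,0,0,2))
E
```

```text
time: 6.2
tool_pos: [472.6, -244.4, 139.9]
tcp_rot: [179.8, -13.1, 13.9]
ft_force: [-0.1, -0.1, -0.8]
finger_gap: 13.1
grip_force: 98.3
[0.0209, 0.0008, 0.0048, 0.002, -0.002, 0.004]
[0.0598, 0.0009, 0.0139, 0.002, -0.002, 0.004]
[0.089, 0.001, 0.0207, 0.002, -0.002, 0.004]
[0.1056, 0.001, 0.0245, 0.002, -0.002, 0.004]
```

```bash
python3 -m jog '[0.008,0.001,0.0025,0.002,0,0.004,0.016,0.001,0.0045,0.002,0,0.004,0.024,0.001,0.0065,0.002,0,0.004,0.032,0.001,0.0084,0.002,0,0.004,0.04,0.001,0.0103,0.002,0,0.004,0.048,0.001,0.0122,0.002,0,0.004,0.056,0.001,0.014,0.002,0,0.004,0.064,0.001,0.0159,0.002,0,0.004]'
python3 - <<'E'
from h import *
from bench import r
w=r.snapshot("wrist");s=r.sense();cv2.imwrite("pics/w3.png",w["pixels"][:300,160:480,::-1])
for x in(40,70,87): print(trow(s,x,0,0,2))
E
```

```text
time: 7.2
tool_pos: [537.7, -229.6, 139.4]
tcp_rot: [179.9, -13.1, 13.7]
ft_force: [-3.8, -1.3, 5.6]
finger_gap: 12.6
grip_force: 99.3
[-0.0059, -0.0002, -0.0018, 0.001, -0.003, 0.0]
[0.0233, -0.0002, 0.005, 0.001, -0.003, 0.0]
[0.0398, -0.0002, 0.0089, 0.001, -0.003, 0.0]
```

View pics/w3.png

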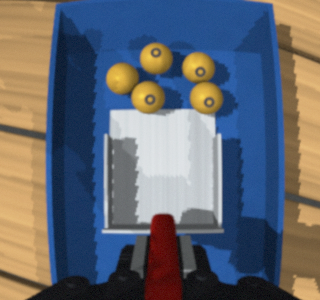

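```bash
python3 -m jog '[0.006,0,0.0014,0,0,0,0.012,0,0.0028,0,0,0,0.018,0,0.0042,0,0,0,0.023,0,0.0053,0,0,0,0.028,0,0.0065,0,0,0,0.033,0,0.0077,0,0,0,0.038,0,0.0088,0,0,0,0.038,0,0.0088,0,0,0]'
python3 - <<'E'
from h import *
from bench import r
w=r.snapshot("wrist");s=r.sense();cv2.imwrite("pics/w4.png",w["pixels"][:300,160:480,::-1])
for x in(87,): print(trow(s,x,0,0,2))
for h,p in((8,-3),(16,-9),(24,-14),(32,-20),(40,-25)): print(trow(s,86+h*.9,0,h,p))
E
```

```text
time: 8.25
tool_pos: [575.5, -220.4, 139.3]
tcp_rot: [179.9, -13.1, 13.7]
ft_force: [-1.1, -0.5, 4.2]
finger_gap: 12.8
grip_force: 99.1
[0.0029, -0.0003, 0.0, 0.001, -0.003, 0.0]
[0.0046, -0.0003, -0.0, 0.001, 0.085, 0.0]
[0.0068, -0.0003, 0.0021, 0.001, 0.189, 0.0]
[0.0108, -0.0003, 0.0033, 0.001, 0.277, 0.0]
[0.0147, -0.0003, 0.0065, 0.001, 0.381, 0.0]
[0.0202, -0.0003, 0.0085, 0.001, 0.469, 0.0]
```

View pics/w4.png

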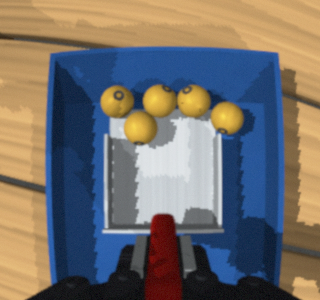

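```bash
python3 -m jog '[0.004,0,0.0006,0,0,0,0.007,0,0.001,0,0,0,0.008,0,0.0005,0,0.04,0,0.008,0,0,0,0.085,0]'
python3 - <<'E'
from h import *
from bench import r
w=r.snapshot("wrist");s=r.sense();cv2.imwrite("pics/w5.png",w["pixels"][:300,160:480,::-1])
for x,h,p in((98,10,-6),(102,16,-11),(104,24,-16),(104,32,-21),(100,42,-25),(90,46,-25),(80,50,-25)): print(trow(s,x,0,h,p))
E
```

```text
time: 8.8
tool_pos: [581.5, -217.6, 139.0]
tcp_rot: [-179.9, -18.0, 13.7]
ft_force: [-0.3, -0.3, -2.4]
finger_gap: 12.8
grip_force: 98.0
[0.0007, 0.0011, 0.001, -0.002, 0.051, -0.001]
[0.0006, 0.0011, 0.0032, -0.002, 0.139, -0.001]
[-0.0002, 0.0011, 0.0033, -0.002, 0.226, -0.001]
[-0.0023, 0.0011, 0.0032, -0.002, 0.313, -0.001]
[-0.0062, 0.0011, -0.0012, -0.002, 0.383, -0.001]
[-0.0144, 0.0011, -0.0081, -0.002, 0.383, -0.001]
[-0.0227, 0.001, -0.015, -0.002, 0.383, -0.001]
```

View pics/w5.png

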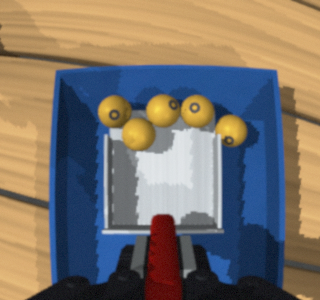

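```bash
python3 -m jog '[0.0017,0.001,0.0012,-0.002,0.051,0,0.0025,0.001,0.003,-0.002,0.095,0,0.003,0.001,0.004,-0.002,0.139,0,0.0035,0.001,0.0045,-0.002,0.183,0,0.0035,0.001,0.0045,-0.002,0.226,0,0.002,0.001,0.0045,-0.002,0.27,0,-0.0015,0.001,0.0035,-0.002,0.313,0,-0.0015,0.001,0.0035,-0.002,0.313,0]'
python3 - <<'E'
from h import *
from bench import r
w=r.snapshot("wrist");s=r.sense();cv2.imwrite("pics/w6.png",w["pixels"][:300,160:480,::-1])
for x,h,p in((100,42,-25),(80,50,-25),(30,70,-25),(0,90,-25)): print(trow(s,x,0,h,p))
E
```

```text
time: 9.85
tool_pos: [580.5, -219.1, 134.7]
tcp_rot: [-180.0, -35.8, 13.5]
ft_force: [1.2, -0.8, -2.8]
finger_gap: 12.7
grip_force: 98.0
[-0.0037, -0.0006, -0.0053, 0.002, 0.074, -0.002]
[-0.0153, -0.0006, -0.0235, 0.002, 0.074, -0.002]
[-0.0442, -0.0004, -0.0689, 0.002, 0.074, -0.002]
[-0.0568, -0.0004, -0.1027, 0.002, 0.074, -0.002]
```

View pics/w6.png

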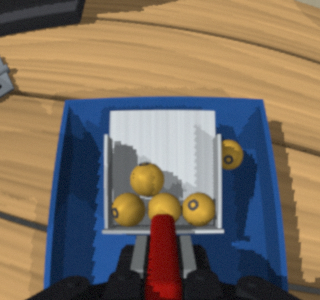

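Run:
```python
from h import *
from bench import r
s=r.sense()
for x,h in((95,50),(70,90),(50,130),(30,160)): print(trow(s,x,0,h,-22))
# caddy from scene: contour of bay white/orange etc
a=np.load("a.npz");w=cloud(a);z=w[...,2];im=a["pixels"].astype(int)
m=(z>150)&(z<185)&(w[...,0]>480)&(w[...,0]<720)&(w[...,1]>90)&(w[...,1]<380);m&=True
print("top pts",m.sum(),rect(w[m]))
O=(im[...,0]>im[...,2]+90)&(im[...,0]>im[...,1]+60)&(w[...,1]>90)&(w[...,1]<380)&(w[...,0]>450)
k,l,st,c=cv2.connectedComponentsWithStats(O.astype(np.uint8))
for i in range(1,k):
    if st[i,4]>4: print("orange",c[i].round(1),st[i,4],np.nanmean(w[l==i],0).round(1))
wh=(im.min(-1)>150)&(w[...,0]>540)&(w[...,0]<660)&(w[...,1]>200)&(w[...,1]<340)
print("white",wh.sum(),np.nanmean(w[wh],0).round(1),rect(w[wh]))
```

```text
[0.0006, -0.0006, -0.0185, 0.002, 0.021, -0.002]
[0.0037, -0.0005, -0.0656, 0.002, 0.021, -0.002]
[0.0108, -0.0005, -0.1097, 0.002, 0.021, -0.002]
[0.0121, -0.0004, -0.1458, 0.002, 0.021, -0.002]
top pts 1245 (array([591.5, 239.5]), array([192.7, 140.2]), 80.9)
orange [405. 171.] 19 [527.  249.9 170.3]
orange [426.8 204.6] 33 [655.  228.9 170.7]
white 230 [599.  273.2 134.8] (array([605.3, 265.2]), array([59.2, 98.8]), 82.0)
```

```bash
cat >> h.py <<'E'
BY=-9.2;BC=np.array([598.5,285.5,170.])  # bay centre at rim height
def bay(x,y,z): return BC+Ro.from_euler('z',BY,degrees=True).apply([x,y,z])
def brow(s,x,y,z,pitch,yaw=None):
    yaw=BY if yaw is None else yaw
    return row(s,*scoop_tool(about(bay(x,y,z),LIP,yaw,pitch),yaw,pitch))
E
python3 -m jog '[0,0,-0.009,0,0,0,0.001,0,-0.02,0,0.02,0,0.002,0,-0.042,0,0.02,0,0.004,0,-0.066,0,0.02,0,0.007,0,-0.09,0,0.02,0,0.011,0,-0.112,0,0.02,0,0.012,0,-0.135,0,0.02,0,0.012,0,-0.146,0,0.02,0]'
python3 - <<'E'
from h import *
from bench import r
s=r.sense();print(s["joint_pos"].round(1),s["tool_pos"])
for x,z in((-80,70),(-6,55)): print(brow(s,x,0,z,-22))
E
```

```text
time: 10.9
tool_pos: [508.2, -237.9, 264.5]
tcp_rot: [179.6, -37.1, 13.8]
ft_force: [0.6, -0.5, -2.3]
finger_gap: 12.7
grip_force: 98.1
[-51.6 -22.  116.5  35.2  71.4  17.4] [ 508.19478098 -237.8973214   264.47997829]
[0.0341, -0.5594, 0.0318, -0.236, -0.003, 0.321]
[0.0793, -0.5308, 0.085, -0.236, -0.003, 0.321]
```

```bash
python3 -m jog '[0.001,-0.011,0,-0.005,0,0.006,0.002,-0.034,0.002,-0.014,0,0.019,0.004,-0.067,0.004,-0.028,0,0.038,0.006,-0.101,0.006,-0.042,0,0.058,0.008,-0.14,0.008,-0.059,0,0.08,0.011,-0.179,0.01,-0.076,0,0.103,0.013,-0.218,0.012,-0.092,0,0.125,0.016,-0.257,0.015,-0.109,0,0.148]'
python3 - <<'E'
from h import *
from bench import r
s=r.sense();print(s["joint_pos"].round(1),s["tool_pos"])
for x,z in((-80,70),(-6,55)): print(brow(s,x,0,z,-22))
E
```

```text
time: 11.9
tool_pos: [488.4, 20.0, 257.4]
tcp_rot: [-179.9, -36.1, 3.0]
ft_force: [-0.1, -0.5, -3.2]
finger_gap: 13.1
grip_force: 98.2
[ -9.1 -51.2 134.5   8.2  61.5  76.2] [488.4425643   19.97176092 257.40618221]
[-0.0419, -0.2999, -0.0291, -0.129, 0.017, 0.171]
[0.0077, -0.2841, 0.0256, -0.129, 0.017, 0.171]
```

```bash
python3 -m jog '[0.004,-0.03,0.006,-0.014,0.002,0.018,0.006,-0.065,0.012,-0.03,0.004,0.039,0.007,-0.1,0.015,-0.045,0.006,0.06,0.008,-0.137,0.018,-0.062,0.008,0.082,0.008,-0.175,0.02,-0.08,0.01,0.105,0.008,-0.212,0.021,-0.096,0.013,0.128,0.008,-0.245,0.022,-0.111,0.015,0.148,0.008,-0.265,0.022,-0.12,0.016,0.16]'
python3 - <<'E'
from h import *
from bench import r
w=r.snapshot("wrist");cv2.imwrite("pics/w7.png",w["pixels"][...,::-1]);np.savez("w7.npz",**w)
s=r.sense();print(s["joint_pos"].round(1),s["tool_pos"])
for z,p in((55,-22),(30,-10),(6,0),(-3,10),(-12,20),(-12,30),(-12,45)): print(brow(s,-6,0,z,p))
E
```

```text
time: 12.9
tool_pos: [492.2, 286.3, 244.3]
tcp_rot: [180.0, -36.9, -8.2]
ft_force: [-0.4, 0.1, -3.4]
finger_gap: 13.0
grip_force: 98.3
[ 42.2 -19.5 116.7 -31.8  61.3 150.6] [492.15309072 287.77298836 244.41764102]
[-0.0016, -0.0173, 0.0021, -0.011, 0.001, 0.013]
[0.0002, -0.0172, 0.0092, -0.01, -0.208, 0.014]
[0.0015, -0.017, 0.0205, -0.009, -0.383, 0.015]
[0.013, -0.0168, 0.0227, -0.007, -0.557, 0.016]
[0.0251, -0.0166, 0.0279, -0.006, -0.732, 0.017]
[0.0427, -0.0164, 0.029, -0.004, -0.906, 0.017]
[0.0681, -0.016, 0.0363, -0.002, -1.168, 0.018]
```

View pics/w7.png

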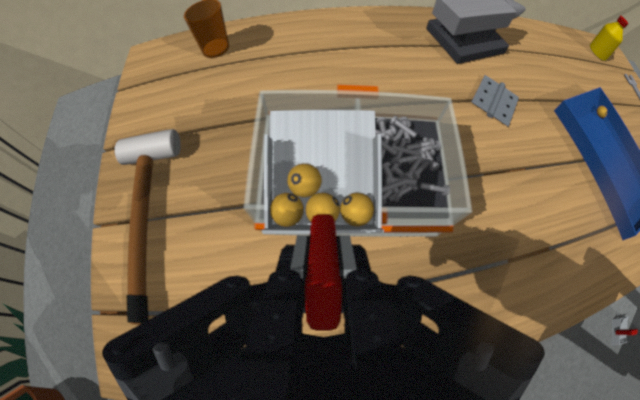

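Run:
```python
from h import *
w=np.load("w7.npz");Z=Ro.from_euler('z',-BY,degrees=True)
print(Z.apply(fish_z(w,[[262,92],[448,97],[470,212],[245,225]],170)-BC).round(1).tolist())
print("lip",Z.apply(fish_z(w,[[271,110],[376,110]],225)-BC).round(1).tolist())
```

```text
[[58.4, 44.6, 0.0], [61.0, -140.3, -0.0], [-59.7, -141.3, 0.0], [-73.0, 45.0, 0.0]]
lip [[-3.5, 21.3, 55.0], [-2.1, -52.8, 55.0]]
```

```bash
python3 -m jog '[0,-0.003,0.002,-0.002,-0.05,0,0,-0.006,0.004,-0.004,-0.1,0,0,-0.01,0.006,-0.006,-0.15,0.003,0,-0.014,0.008,-0.01,-0.2,0.006,0,-0.0155,0.009,-0.01,-0.208,0.01,0,-0.0155,0.009,-0.01,-0.208,0.014]'
python3 - <<'E'
from h import *
from bench import r
s=r.sense();print(s["joint_pos"].round(1),s["tool_pos"])
for z,p in((18,-5),(7,-1),(5,3),(2,6),(-1,9),(-3,12),(-6,15),(-12,20),(-12,30),(-12,45)): print(z,p,brow(s,-6,-1.5,z,p))
E
```

```text
time: 13.7
tool_pos: [501.1, 298.4, 238.2]
tcp_rot: [179.9, -25.1, -9.3]
ft_force: [1.1, 0.3, -2.3]
finger_gap: 12.9
grip_force: 98.3
[ 36.8 -11.3 106.5 -19.3  68.  140.7] [501.06383197 298.37220448 238.21730805]
18 -5 [-0.0004, -0.0039, 0.0053, 0.003, -0.089, -0.001]
7 -1 [0.0006, -0.0039, 0.0111, 0.003, -0.159, -0.001]
5 3 [0.0057, -0.0039, 0.0091, 0.003, -0.229, -0.001]
2 6 [0.0091, -0.0039, 0.0093, 0.003, -0.281, -0.001]
-1 9 [0.0126, -0.0039, 0.0097, 0.003, -0.334, -0.002]
-3 12 [0.0166, -0.0039, 0.0095, 0.002, -0.386, -0.002]
-6 15 [0.0203, -0.0039, 0.0104, 0.002, -0.438, -0.002]
-12 20 [0.0262, -0.0039, 0.0134, 0.002, -0.526, -0.002]
-12 30 [0.0437, -0.0039, 0.0109, 0.002, -0.7, -0.002]
-12 45 [0.07, -0.004, 0.0128, 0.002, -0.962, -0.002]
```

```bash
python3 -m jog '[0,-0.002,0.002,0.001,-0.045,0,0,-0.004,0.004,0.003,-0.089,0,0,-0.004,0.009,0.003,-0.159,0,0.003,-0.004,0.008,0.003,-0.195,0,0.006,-0.004,0.007,0.003,-0.229,0,0.0075,-0.004,0.0075,0.003,-0.255,0,0.009,-0.004,0.0075,0.003,-0.281,0,0.011,-0.004,0.008,0.003,-0.31,0]'
python3 - <<'E'
from h import *
from bench import r
s=r.sense();print(s["joint_pos"].round(1),s["tool_pos"])
w=r.snapshot("wrist");np.savez("w8.npz",**w)
print([(np.round(d["bbox"]),round(d["score"],2)) for d in r.look_for(w,"ball0")])
for z,p in((-3,12),(-6,15),(-12,20),(-12,30),(-12,45)): print(z,p,brow(s,-6,-1.5,z,p))
E
```

```text
time: 14.7
tool_pos: [515.4, 300.3, 236.6]
tcp_rot: [-179.9, -7.3, -9.3]
ft_force: [-0.1, 0.8, -2.1]
finger_gap: 12.7
grip_force: 98.3
[ 28.    1.4  91.4  -4.4  81.4 127.7] [515.42361849 300.28027239 236.56878027]
[(array([295., 128., 329., 163.]), 0.88), (array([342., 154., 374., 189.]), 0.87), (array([307., 160., 341., 194.]), 0.78), (array([269., 155., 306., 187.]), 0.74)]
-3 12 [0.0052, 0.0003, 0.0005, -0.001, -0.075, -0.001]
-6 15 [0.009, 0.0003, 0.0003, -0.001, -0.127, -0.001]
-12 20 [0.0155, 0.0003, 0.0014, -0.001, -0.214, -0.001]
-12 30 [0.0314, 0.0003, -0.0064, -0.001, -0.389, -0.001]
-12 45 [0.057, 0.0002, -0.0126, -0.001, -0.651, -0.001]
```

Balls are already rolling forward; continue tilting gently.

```bash
python3 -m jog '[0.002,0,0,0,-0.03,0,0.005,0,0,0,-0.075,0,0.009,0,0,0,-0.127,0,0.012,0,0.001,0,-0.17,0,0.0155,0,0.001,0,-0.214,0,0.023,0,-0.002,0,-0.3,0,0.031,0,-0.006,0,-0.389,0,0.031,0,-0.006,0,-0.389,0]'
python3 - <<'E'
from h import *
from bench import r
s=r.sense();print(s["joint_pos"].round(1),s["tool_pos"])
w=r.snapshot("wrist");np.savez("w9.npz",**w)
print([(np.round(d["bbox"]),round(d["score"],2)) for d in r.look_for(w,"ball0")])
for z,p in((-12,45),(0,45),(40,45)): print(z,p,brow(s,-6,-1.5,z,p))
E
```

```text
time: 15.8
tool_pos: [546.4, 294.5, 245.1]
tcp_rot: [-180.0, 15.0, -9.4]
ft_force: [0.5, 0.6, -2.0]
finger_gap: 12.6
grip_force: 98.5
[ 19.4  22.7  67.2   7.4 103.2 119.6] [546.44891482 294.53327619 245.13517813]
[(array([299.,  22., 332.,  52.]), 0.9), (array([356.,  39., 389.,  69.]), 0.89), (array([268.,  29., 300.,  56.]), 0.84), (array([313.,  52., 344.,  77.]), 0.78)]
-12 45 [0.0197, -0.0005, -0.0168, -0.001, -0.262, -0.003]
0 45 [0.0166, -0.0005, -0.0284, -0.001, -0.262, -0.003]
40 45 [0.0062, -0.0005, -0.0671, -0.001, -0.262, -0.003]
```

```bash
python3 -c "
import numpy as np,cv2;cv2.imwrite('pics/w9.png',np.load('w9.npz')['pixels'][:260,160:480,::-1])"
```

```text
(no output)
```

View pics/w9.png

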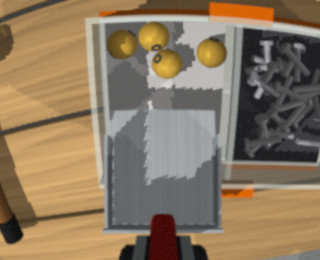

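Run:
```python
from h import *
from bench import r
s=r.sense()
print(brow(s,-6,-1.5,60,30));print(row(s,*scoop_tool([490,120,215],-10,0)))
```

```text
[-0.0187, 0.0001, -0.0704, -0.001, -0.003, -0.001]
[-0.0756, 0.1789, -0.0028, -0.001, 0.521, 0.013]
```

```bash
python3 -m jog '[-0.005,0,-0.018,0,0,0,-0.01,0,-0.038,0,0,0,-0.019,0,-0.07,0,0,0,-0.03,0.01,-0.06,0,0.1,0,-0.045,0.05,-0.04,0,0.24,0,-0.06,0.1,-0.02,0,0.38,0.006,-0.075,0.15,-0.003,0,0.521,0.013,-0.075,0.179,-0.003,0,0.521,0.013]'
python3 - <<'E'
from h import *
from bench import r
s=r.sense();print(s["joint_pos"].round(1))
print(row(s,*scoop_tool([488,-29,140],-11,0)));print(row(s,*scoop_tool([488,-29,95],-11,0)))
E
```

```text
time: 16.9
tool_pos: [443.7, 130.1, 269.8]
tcp_rot: [-179.9, -15.2, -9.9]
ft_force: [0.5, 0.2, -1.0]
finger_gap: 13.0
grip_force: 98.5
[ 14.9 -29.5 115.   -6.3  80.6 115. ]
[0.0039, 0.1459, 0.0804, -0.007, -0.004, 0.019]
[-0.008, 0.146, 0.1238, -0.007, -0.004, 0.019]
```

```bash
python3 -m jog '[0.004,0.04,0,0,0,0.005,0.004,0.08,0.005,0,0,0.01,0.004,0.12,0.03,-0.005,0,0.015,0.004,0.146,0.06,-0.007,-0.004,0.019,0.002,0.146,0.085,-0.007,-0.004,0.019,-0.003,0.146,0.105,-0.007,-0.004,0.019,-0.008,0.146,0.124,-0.007,-0.004,0.019,-0.008,0.146,0.124,-0.007,-0.004,0.019]'
python3 - <<'E'
from h import *
from bench import r
s=r.sense()
w=r.snapshot("wrist");np.savez("w10.npz",**w)
print(fish_z(w,[[324,111]],95))
print(row(s,*scoop_tool([488,-29,83],-11,0)));print(row(s,*scoop_tool([488,-29,79.5],-11,0)))
E
```

```text
time: 17.9
tool_pos: [443.5, -17.3, 146.7]
tcp_rot: [180.0, -14.7, -11.1]
ft_force: [0.4, 0.3, -1.2]
finger_gap: 12.6
grip_force: 98.4
[[526.38094071 -35.3607471   95.        ]]
[-0.0029, 0.0005, 0.0104, 0.001, 0.005, -0.002]
[-0.0037, 0.0005, 0.0138, 0.001, 0.005, -0.002]
```

```bash
python3 -m jog '[-0.001,0,0.005,0,0.005,0,-0.002,0,0.009,0,0.005,0,-0.003,0,0.012,0,0.005,0,-0.0037,0,0.0135,0,0.005,0,-0.0037,0,0.0135,0,0.005,0]'
```

```text
time: 18.58
tool_pos: [444.2, -17.6, 133.0]
tcp_rot: [180.0, -15.0, -11.1]
ft_force: [-1.1, 0.7, 2.7]
finger_gap: 12.9
grip_force: 99.0
```

```bash
python3 -m jog '[0,0,0,0,0,0,0,0,0,0,0,0,0,0,0,0,0,0,0,0,0,0,0,0,0,0,0,0,0,0,0,0,0,0,0,0]' 1
python3 -m jog '[0,0,-0.02,0,0,0,0,0,-0.05,0,0,0,0,0,-0.08,0,0,0,0,0,-0.1,0,0,0,0,0,-0.1,0,0,0,0,0,-0.1,0,0,0]'
python3 - <<'E'
from h import *
from bench import r
a=r.snapshot("scene");w=cloud(a);im=a["pixels"].astype(int)
for t in("ball0","scoop","hinge"): print(t,[(np.round(d["bbox"]),round(d["score"],2)) for d in r.look_for(a,t)])
o=np.load("a.npz")["pixels"].astype(int)
y=(im[...,0]>im[...,2]+60)&(im[...,1]>im[...,2]+30)&(im[...,0]>120)
for d in r.look_for(a,"ball0"):
    b=np.array(d["bbox"]);c=[(b[0]+b[2])/2,(b[1]+b[3])/2]
    print(np.round(c),"bayframe",Ro.from_euler('z',-BY,degrees=True).apply(at_z(a,c,139)-BC).round().tolist(),"trayframe",Ro.from_euler('z',-TY,degrees=True).apply(at_z(a,c,95)-TR).round().tolist())
v=r.snapshot("wrist");K=v["K"];R,t,_=cam(v);i=v["pixels"].astype(int)
# scoop flatness: bright pan floor heights
vv,uu=np.mgrid[:400,:640];x=(uu-K[0][2])/K[0][0];yy=(vv-K[1][2])/K[1][1];th=np.hypot(x,yy);k=np.tan(th)/np.maximum(th,1e-6);z=v["range_z"]
P=(np.stack([x*k*z,yy*k*z,z],-1)-t)@R
S=Ro.from_euler('z',11,degrees=True).apply((P.reshape(-1,3)-[490,-26,80]))
for lx in(-30,-15,0,15,30):
    m=(abs(S[:,0]-lx)<5)&(abs(S[:,1])<25)&(z.reshape(-1)>0);print(lx,np.median(S[m,2]).round(1),m.sum())
print(r.sense()["finger_gap"])
E
```

```text
time: 19.32
tool_pos: [443.8, -17.6, 132.4]
tcp_rot: [180.0, -15.0, -11.1]
ft_force: [0.1, 0.2, -0.6]
finger_gap: 85.2
grip_force: 0.0
time: 20.08
tool_pos: [418.2, -12.5, 228.0]
tcp_rot: [180.0, -14.9, -11.1]
ft_force: [-0.1, -0.3, -0.6]
finger_gap: 85.4
grip_force: 0.0
ball0 [(array([428., 193., 439., 200.]), 0.38)]
scoop [(array([303., 184., 333., 232.]), 0.91), (array([218., 199., 240., 220.]), 0.79), (array([359., 129., 383., 145.]), 0.61)]
hinge [(array([350., 256., 377., 281.]), 0.56)]
[434. 196.] bayframe [[29.0, 2.0, -31.0]] trayframe [[155.0, 511.0, 11.0]]
-30 2.5 537
-15 2.3 511
0 2.3 506
15 2.3 507
30 2.3 482
85.29158354986909
```

```bash
python3 -c "
from bench import r
print(r.hand_in())"
```

```text
the job is handed in; nothing more can be done
None
```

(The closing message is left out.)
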